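Find the rattling parts case and hold it out

ROBOT

A 6-joint arm with a two-finger parallel gripper is mounted at the origin on the work surface. World frame = base frame: x ahead of the robot, y to its left, z up, the work surface at z = 0. Lengths are in m, angles in rad, forces in N, time in s.
With the tool pointing down it reaches from about 0.275 to 0.825 m from the base axis. Payload 4.9 kg.
Tool frame: the origin (TCP) lies midway between the tips of the shut fingers; the grasp point (between the pads) lies 19 mm behind it (bot.grip_depth is the distance from the TCP to the grasp point, in m); y points along the fingers, x is the direction in which the jaws open and shut, and the axes are right-handed (so a half turn about y gives the same grasp; the last joint's range is limited). The gripper opens to 85 mm and grips with 20 to 120 N. Pads are 22 mm wide; open, the fingers measure 114 mm over their backs; the gripper's body (76 mm by 85 mm) begins 54 mm behind the grasp point. The pads swing forward as they close: fully open they stand 13 mm farther back than shut.
Start: joints at [-1.34, 0.326, -0.193, 1.052, 0, 1.437], TCP at [0.196, -0.514, 0.197] pointing down, gripper open.
Joint ranges: [-2.65, 2.65], [-0.97, 1.79], [-1.3, 1.35], [-1.93, 2.1], [-1.47, 1.37], [-3.14, 3.14]. Speed limits (rad/s): [2.57, 2.57, 3.14, 3.14, 3.14, 3.14].

INTERFACE

Orientations are given as a unit quaternion [w, x, y, z].
In Python, from cell import bot gives the robot as it stands. Calls block until the motion is done:
- bot.move_pose(position, orientation): joint-space move of the TCP to a pose.
- bot.move_linear(position, speed=0.15, rotation=None, until_force=None): straight line of the TCP; rotation=None keeps the orientation; speed is the mean speed in m/s. With until_force (N) it stops when the force on the tool has changed by that much, and returns True; else False.
- bot.goto_joints(angles): joint-space move.
- bot.set_gripper(opening, grasp_force=None): opening from 0.0 (shut) to 1.0 (fully open); grasp_force is the grip in N (None keeps the last); returns when the fingers have stopped.
- bot.wait(seconds).
- bot.solve_ik(position, orientation): joint angles nearest the present ones, or None.
- bot.camera(name): name is "scene" or "side" or "wrist"; returns the picture (480x640x3 uint8, red, green, blue); there is no depth.
- bot.calibration(name): a dict with "mtx" (3x3 intrinsics, pixels), "extrinsics" (4x4, takes a point from world to camera coordinates); the wrist camera has in their place "hand_eye" (4x4, takes a point from camera to tool coordinates, whose origin is the TCP and whose axes are the tool frame's). Camera axes: x right, y down, z forward; pixel columns grow to the right and rows downward; lengths in m; the calibration is good to about 2 mm. The wrist camera is an equidistant fisheye: a pixel r from the principal point sees the ray r / f radians off the axis. A picture is of the moment at which its call begins: read the wrist's pose just before it. calibration takes no time and is no camera call.
A pose or a line that the arm cannot do raises bot.PlanningError and nothing moves.
- bot.close_job(): hands the job in, once; it reports no verdict.
Trained networks look in the newest picture that a camera, given by its name, has taken for a name from the list of things; names that differ only in an ending like _2 or _b are one class to them, and where a whole thing is asked for, a point or a joint stands for the part that bears it (a point fixed in the world has none). Each returns a list of dicts, best first, with "confidence" (0 to 1); they miss things now and then, are a little off and sometimes report something else, mostly with a low value. They report only what shows in the picture. A call takes as long as a camera call. They do not tell look-alikes from the thing itself.
- bot.search_frame(camera, thing): "bbox" ([left, top, width, height] in pixels, round what is visible of it).
Readings, each from a call of its own:
- bot.read_clock(): time.
- bot.read_joint_positions(): joint angles.
- bot.read_joint_vel(): joint speeds.
- bot.read_joint_efforts(): joint torques, N m.
- bot.read_position(): TCP position.
- bot.read_tool_rot(): TCP orientation.
- bot.read_ft_force(): force on the tool from outside, world axes, zero at the start.
- bot.read_moment(): the same for the moment, N m.
- bot.read_gripper_width(): opening from 0.0 (shut) to 1.0 (fully open).
Only numpy, scipy, OpenCV 4.12 (cv2) and the standard library are available. Lean on these libraries where they do the work, as an engineer would, in place of code of your own. Each camera call takes 0.05 s, during which the arm holds its last target.

TASK

One of the three sealed parts cases has a loose steel ball in it: pick them up and shake them to find the one that rattles, and set any silent case back down upright where it stood. Then hold the rattling case out level and still over the middle of the hand-over mat, about 15 cm up, and finish while still holding it there, without putting it down or letting go; leave the other things on the bench alone.

Things in the scene. Friction and masses are not known exactly. Their poses are not given: they have to be found in the camera images.
- case_1: sealed grey plastic parts case, black seam and end latches, 110 (x) x 54 (y) x 46 (z) mm, 4 mm walls, 0.2 to 0.96 kg; origin at the centre of its underside, z up. One of three alike outside, in a row across the robot's front, x within 0.5 rad of straight ahead. One of the three, which one is unknown, holds a loose 34 mm, 0.16 kg steel ball that rolls 68 mm along the case's x and knocks on its ends; kept level, it stays where it last stopped
- case_2: sealed grey plastic parts case, black seam and end latches, 110 (x) x 54 (y) x 46 (z) mm, 4 mm walls, 0.2 to 0.96 kg; origin at the centre of its underside, z up. Like the other two outside. Shake it along its x, or tilt it end to end, and feel for knocks or shifting weight. The two silent cases are packed tight and nothing moves in them
- case_3: sealed grey plastic parts case, black seam and end latches, 110 (x) x 54 (y) x 46 (z) mm, 4 mm walls, 0.2 to 0.96 kg; origin at the centre of its underside, z up. Like the other two outside. The cases are packed with different weights at random, so weight alone does not tell which one rattles
- mat: flat black rubber hand-over mat with a thin white square on it, 140 x 140 x 4 mm, fixed to the bench beyond the cases; origin at the centre of its underside, z up
- extrusion: offcut of aluminium profile lying on the bench, 130 (x) x 40 (y) x 40 (z) mm; origin at the centre of its underside. A bystander: leave it where it is.
- motor: small square stepper motor standing on the bench, 42 x 42 mm, 64 mm high with its shaft up; origin at the centre of its underside. A bystander: leave it where it is.
- hex_key: dark steel L-shaped hex key lying flat on the bench, 100 mm arm along its x, 30 mm arm, 8 mm thick; origin under the middle of its long arm. A bystander: leave it where it is.
Things that resemble listed ones, but are neither listed nor needed, are in the scene too. Leave any blue, brown or pink look-alike of the case_3 alone.

How it is judged:
On the way:
1. the rattling case is lifted clear of the bench (height (world z) of ball_c0 above 0.04 m and contact force between any of case_1, case_2, case_3 and the fingers above 1 N), for 0.2 s.
At the end, for the whole second after the job is handed in: The fingers hold the rattling case, underside 80 to 300 mm above the bench, within 50 mm of the mat's centre seen from above, within 0.3 rad of level, still; both silent cases stand upright on the bench within 50 mm of where they began, at rest, not touched by the fingers (height (world z) of ball_c0 above 0.08 m and horizontal distance between ball_c0 and mat below 0.12 m and ((height (world z) of case_1 below 0.012 m and angle between case_1's own z axis and vertical below 0.1 rad and distance of case_1 from where it was at the start of the episode below 0.05 m and linear speed of case_1 below 0.02 m/s and contact force between case_1 and the fingers below 0.05 N) or (height (world z) of case_1 between 0.08 and 0.3 m and horizontal distance between case_1 and mat below 0.05 m and angle between case_1's own z axis and vertical below 0.3 rad and contact force between case_1 and the fingers above 1 N and linear speed of case_1 below 0.05 m/s)) and ((height (world z) of case_2 below 0.012 m and angle between case_2's own z axis and vertical below 0.1 rad and distance of case_2 from where it was at the start of the episode below 0.05 m and linear speed of case_2 below 0.02 m/s and contact force between case_2 and the fingers below 0.05 N) or (height (world z) of case_2 between 0.08 and 0.3 m and horizontal distance between case_2 and mat below 0.05 m and angle between case_2's own z axis and vertical below 0.3 rad and contact force between case_2 and the fingers above 1 N and linear speed of case_2 below 0.05 m/s)) and ((height (world z) of case_3 below 0.012 m and angle between case_3's own z axis and vertical below 0.1 rad and distance of case_3 from where it was at the start of the episode below 0.05 m and linear speed of case_3 below 0.02 m/s and contact force between case_3 and the fingers below 0.05 N) or (height (world z) of case_3 between 0.08 and 0.3 m and horizontal distance between case_3 and mat below 0.05 m and angle between case_3's own z axis and vertical below 0.3 rad and contact force between case_3 and the fingers above 1 N and linear speed of case_3 below 0.05 m/s))); the arm keeps its last pose, push and grip.
It fails at once if a bystander was moved more than 30 mm (distance of any of extrusion, motor, hex_key from where it was at the start of the episode above 0.03 m).
It also fails if it takes over 72 s, if anything falls off the work surface, if the arm or the gripper's body presses on something with over 40 N, if the wrist force passes 120 N, or if a joint passes its speed limit or range.

## Working session

There is one attempt and no reset: what is moved stays moved. The work goes in short steps, each a Python script; the robot and the scene stay as the last script left them, time stands still between calls to the robot, and variables do not carry over. Pictures are saved under pics/ and viewed, and the job is handed in when it is done.

```bash
ls; mkdir -p pics
python3 - <<'E'
from cell import bot
import cv2,numpy as np
for c in ["scene","side","wrist"]:
    im=bot.camera(c); cv2.imwrite(f"pics/a_{c}.png",im[:,:,::-1])
    for t in ["case_1","mat","extrusion","motor","hex_key"]:
        print(c,t,[(np.round(d["bbox"]).tolist(),round(d["confidence"],2)) for d in bot.search_frame(c,t)])
    print(bot.calibration(c))
print(bot.read_clock(),bot.read_position(),bot.read_tool_rot())
E
```

```text
pics
scene case_1 [([303.0, 211.0, 45.0, 45.0], 0.84), ([280.0, 169.0, 41.0, 43.0], 0.74), ([385.0, 218.0, 52.0, 44.0], 0.74), ([261.0, 230.0, 36.0, 52.0], 0.7), ([208.0, 277.0, 55.0, 34.0], 0.63), ([358.0, 174.0, 38.0, 44.0], 0.55)]
scene mat [([322.0, 267.0, 81.0, 71.0], 0.94)]
scene extrusion [([301.0, 214.0, 44.0, 44.0], 0.73), ([183.0, 337.0, 51.0, 62.0], 0.72)]
scene motor [([407.0, 148.0, 17.0, 25.0], 0.68)]
scene hex_key [([446.0, 191.0, 40.0, 17.0], 0.6)]
{'mtx': array([[520.84221612,   0.        , 325.94836257],
       [  0.        , 520.84221612, 237.41233212],
       [  0.        ,   0.        ,   1.        ]]), 'extrinsics': array([[ 0.73057297,  0.68270362, -0.01337504, -0.37943412],
       [ 0.51482893, -0.56358346, -0.64600686, -0.22984791],
       [-0.44856918,  0.46506929, -0.76321442,  1.54992402],
       [ 0.        ,  0.        ,  0.        ,  1.        ]])}
side case_1 [([259.0, 312.0, 67.0, 65.0], 0.9), ([329.0, 195.0, 45.0, 53.0], 0.87), ([370.0, 285.0, 67.0, 40.0], 0.75), ([240.0, 426.0, 40.0, 48.0], 0.75), ([179.0, 276.0, 66.0, 47.0], 0.73), ([332.0, 161.0, 
[... 733 characters left out ...]
       ]])}
wrist case_1 []
wrist mat []
wrist extrusion []
wrist motor []
wrist hex_key []
{'mtx': array([[371.64829954,   0.        , 322.51779007],
       [  0.        , 371.64829954, 240.26249841],
       [  0.        ,   0.        ,   1.        ]]), 'hand_eye': array([[ 9.99999621e-01, -4.70490974e-04, -7.32369245e-04,
        -1.24005246e-04],
       [ 5.56175675e-04, -3.01871233e-01,  9.53348546e-01,
        -1.76108439e-01],
       [-6.69623093e-04, -9.53348592e-01, -3.01870857e-01,
         7.66712565e-02],
       [ 0.00000000e+00,  0.00000000e+00,  0.00000000e+00,
         1.00000000e+00]])}
0.9 [ 0.19623906 -0.51380127  0.19748878] [ 0.58239998 -0.5823947   0.40101178 -0.40101899]
```

View pictures.

View pics/a_scene.png

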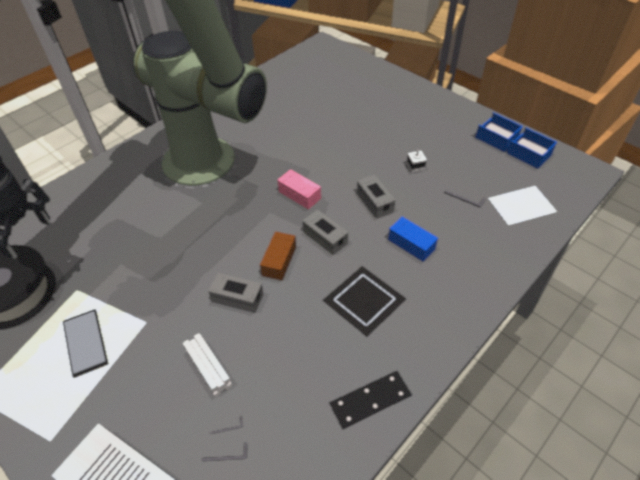

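View pics/a_side.png

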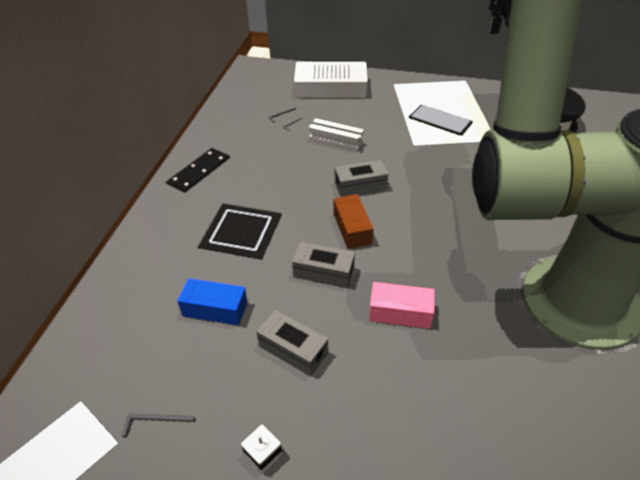

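```bash
cat > h.py <<'E'
from cell import bot
import cv2,numpy as np
from scipy.optimize import least_squares
from scipy.spatial.transform import Rotation as R
def proj(c,P):
    k=bot.calibration(c); E=k["extrinsics"]; p=np.asarray(P)@E[:3,:3].T+E[:3,3]; q=p@k["mtx"].T
    return q[:,:2]/q[:,2:]
def ray(c,u,v,z):
    k=bot.calibration(c);E=k["extrinsics"];d=E[:3,:3].T@np.linalg.solve(k["mtx"],[u,v,1]);o=-E[:3,:3].T@E[:3,3]
    return o+d*(z-o[2])/d[2]
def box(x,y,yaw,L=.11,W=.054,H=.046):
    P=np.array([[sx*L/2,sy*W/2] for sx,sy in[(-1,-1),(1,-1),(1,1),(-1,1)]])
    r=np.array([[np.cos(yaw),-np.sin(yaw)],[np.sin(yaw),np.cos(yaw)]]);P=P@r.T+[x,y]
    return np.vstack([np.c_[P,np.zeros(4)],np.c_[P,np.full(4,H)]])
def draw(im,q):
    q=np.round(q).astype(int)
    for i in range(4):
        for a,b in((i,(i+1)%4),(i+4,(i+1)%4+4),(i,i+4)): cv2.line(im,tuple(map(int,q[a])),tuple(map(int,q[b])),(0,255,0),1)
E
python3 - <<'E'
from h import *
pairs=[((208,277,55,34),(332,161,56,36)),((303,211,45,45),(294,243,62,50)),((358,174,38,44),(259,312,67,65))]
ims={c:cv2.imread(f"pics/a_{c}.png") for c in("scene","side")}
out=[]
for a,b in pairs:
    x0=ray("scene",a[0]+a[2]/2,a[1]+a[3]/2,.023);x1=ray("side",b[0]+b[2]/2,b[1]+b[3]/2,.023)
    best=None
    def f(p):
        r=[]
        for c,t in(("scene",a),("side",b)):
            q=proj(c,box(*p));r+=list(np.r_[q.min(0),q.max(0)]-[t[0],t[1],t[0]+t[2],t[1]+t[3]])
        return np.array(r)
    for y0 in np.linspace(-.6,.6,7):
        s=least_squares(f,[x0[0],x0[1],y0])
        if best is None or s.cost<best.cost:best=s
    print(x0[:2],x1[:2],best.x,best.cost); out.append(best.x)
print("mat",ray("scene",362.5,302.5,.004),ray("side",239,229,.004))
np.save("c0.npy",out)
for n,(c,roi) in enumerate((("scene",(190,140,220,180)),("side",(240,150,220,230)))):
    x,y,w,h=roi;im=cv2.resize(ims[c][y:y+h,x:x+w],None,fx=3,fy=3,interpolation=cv2.INTER_CUBIC)
    cv2.imwrite(f"pics/b_{c}0.png",im[:600])
    im2=im.copy()
    for p in out: draw(im2,(proj(c,box(*p))-[x,y]+.5)*3)
    cv2.imwrite(f"pics/b_{c}.png",im2[:600])
E
```

```text
[ 0.46170819 -0.24586798] [ 0.45954287 -0.23804811] [ 0.46153266 -0.24279557  0.57334808] 9.919260094187383
[0.48954625 0.03068698] [0.47900617 0.04268293] [ 0.48153375  0.03777442 -0.11537484] 13.322008398547244
[0.50107966 0.22261825] [0.49558629 0.22452286] [ 0.49632308  0.22264526 -0.3627819 ] 8.810876290334651
mat [ 0.68669431 -0.0542304   0.004     ] [ 0.68551073 -0.04282462  0.004     ]
```

View pics/b_scene.png

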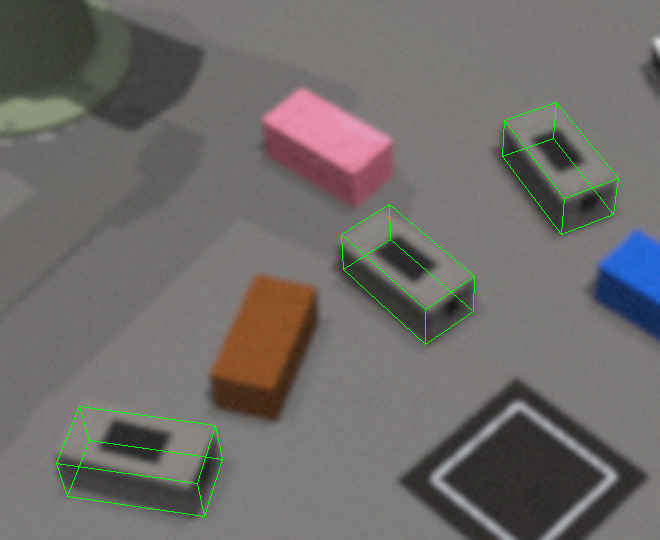

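View pics/b_side.png

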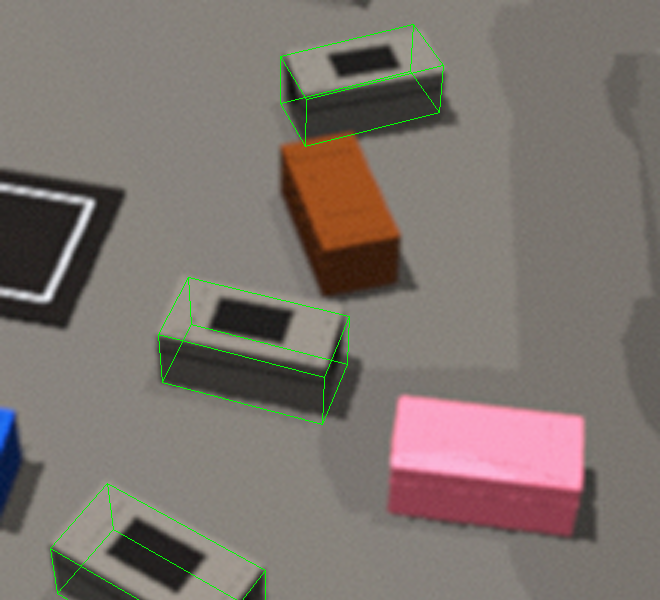

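```bash
cat >> h.py <<'E'
def quat(yaw,flip=False,tilt=0.):
    s,c=np.sin(yaw),np.cos(yaw);x=np.array([-s,c,0]);y=np.array([0,0,-1.])
    if flip:x=-x
    M=np.c_[x,y,np.cross(x,y)]
    # tilt about case y axis
    M=R.from_rotvec(tilt*np.array([-s,c,0])).as_matrix()@M
    q=R.from_matrix(M).as_quat();return q[[3,0,1,2]]
def wproj(P,pos,q):
    k=bot.calibration("wrist");M=R.from_quat(np.r_[q[1:],q[0]]).as_matrix()
    T=np.eye(4);T[:3,:3]=M;T[:3,3]=pos;T=T@k["hand_eye"]
    p=(np.asarray(P)-T[:3,3])@T[:3,:3];th=np.arctan2(np.hypot(p[:,0],p[:,1]),p[:,2]);ph=np.arctan2(p[:,1],p[:,0])
    m=k["mtx"];return np.c_[m[0,0]*th*np.cos(ph)+m[0,2],m[1,1]*th*np.sin(ph)+m[1,2]]
E
python3 - <<'E'
from h import *
C=np.load("c0.npy")
print(R.from_quat(np.roll(bot.read_tool_rot(),-1)).as_matrix().round(2))
for p in C:
  for fl in(0,1):
    for z in(.01,.25): print(p.round(3),fl,z,bot.solve_ik([p[0],p[1],z],quat(p[2],fl)))
for t in(.4,-.4):
  for p in C: print(t,bot.solve_ik([p[0],p[1],.2],quat(p[2],0,t)))
print(bot.solve_ik([.686,-.048,.16],quat(0)),bot.solve_ik([.686,-.048,.16],quat(0,1)))
E
```

```text
[[ 0.36  0.    0.93]
 [-0.93  0.    0.36]
 [ 0.   -1.    0.  ]]
[ 0.462 -0.243  0.573] 0 0.01 [-0.62588464  0.48119665 -0.50328825  0.58631142  0.         -1.19923272]
[ 0.462 -0.243  0.573] 0 0.25 [-0.62588464  0.24302184 -0.17103461  1.15673988  0.         -1.19923272]
[ 0.462 -0.243  0.573] 1 0.01 [-0.62588464  0.48119665 -0.50328825  0.58631142  0.          1.94235993]
[ 0.462 -0.243  0.573] 1 0.25 [-0.62588464  0.24302184 -0.17103461  1.15673988  0.          1.94235993]
[ 0.482  0.038 -0.115] 0 0.01 [-0.07468701  0.4264146  -0.60351007  0.54087166  0.          0.04068783]
[ 0.482  0.038 -0.115] 0 0.25 [-0.07468701  0.16960318 -0.26418893  1.13700422  0.          0.04068783]
[ 0.482  0.038 -0.115] 1 0.01 [-0.07468701  0.4264146  -0.60351007  0.54087166  0.         -3.10090482]
[ 0.482  0.038 -0.115] 1 0.25 [-0.07468701  0.16960318 -0.26418893  1.13700422  0.         -3.10090482]
[ 0.496  0.223 -0.363] 0 0.01 [ 0.28596335  0.51348527 -0.44296791  0.61434315  0.          0.64874525]
[ 0.496  0.223 -0.363] 0 0.25 [ 0.28596335  0.28599574 -0.11337856  1.17142203  0.          0.64874525]
[ 0.496  0.223 -0.363] 1 0.01 [ 0.28596335  0.51348527 -0.44296791  0.61434315  0.         -2.49284741]
[ 0.496  0.223 -0.363] 1 0.25 [ 0.28596335  0.28599574 -0.11337856  1.17142203  0.         -2.49284741]
0.4 [-0.41495758  0.48049108 -0.0280582   1.29076528 -0.33122465 -0.949948  ]
0.4 [-0.08347229  0.54981897  0.07071818  1.49151301  0.01242165  0.02938571]
0.4 [0.16238709 0.59932295 0.16135982 1.48352905 0.1965006  0.49024657]
-0.4 [-0.88657457  0.19048665 -0.44141106  0.89215204  0.39740539 -1.45050812]
-0.4 [-0.05927109 -0.10332533 -0.77913344  0.4955527  -0.02183811  0.05168319]
-0.4 [ 0.46412494  0.12565272 -0.5331449   0.6331608  -0.2906236   0.78584008]
[-0.17708933  0.60987177  0.16399737  1.12492193  0.         -0.17708933] [-0.17708933  0.60987177  0.16399737  1.12492193  0.          2.96450332]
```

Run:
```python
from h import *
C=np.load("c0.npy")
p=C[0]
bot.move_pose([p[0],p[1],.2],quat(p[2]))
pos,q=bot.read_position(),bot.read_tool_rot()
im=bot.camera("wrist")[:,:,::-1].copy()
cv2.imwrite("pics/c0_raw.png",im)
for t in C: draw(im,wproj(box(*t),pos,q))
cv2.imwrite("pics/c0.png",im);print(bot.read_clock())
np.savez("c0pose.npz",pos=pos,q=q)
```

```text
3.2
```

View pics/c0.png

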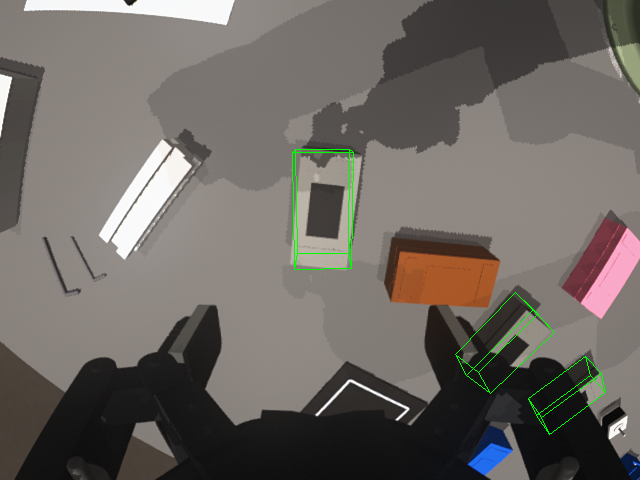

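Run:
```python
from h import *
im=cv2.imread("pics/c0_raw.png");d=np.load("c0pose.npz");C=np.load("c0.npy")
for yaw in(.47,):
    for dx,dy in((0,0),):
        i2=im.copy();p=C[0].copy();p[2]=yaw;draw(i2,wproj(box(*p),d["pos"],d["q"]))
a=cv2.resize(im[130:290,260:390],None,fx=3,fy=3,interpolation=cv2.INTER_CUBIC);b=cv2.resize(i2[130:290,260:390],None,fx=3,fy=3)
cv2.imwrite("pics/c0z.png",np.hstack([a,b]))
```

```text
(no output)
```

View pics/c0z.png

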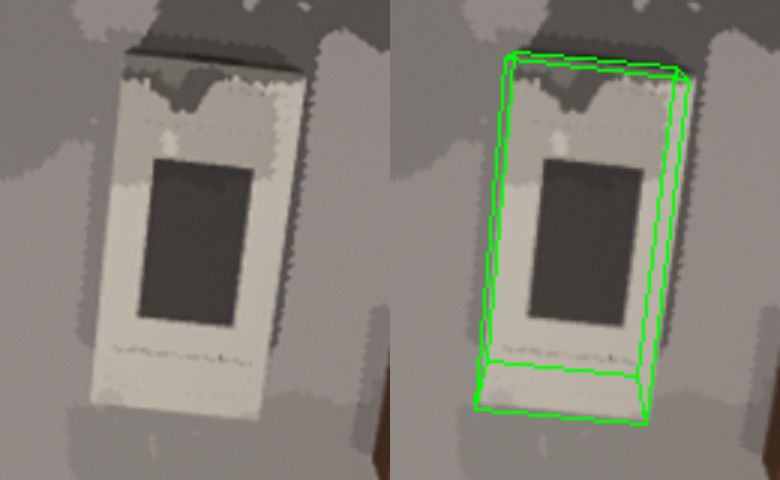

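```bash
cat >> h.py <<'E'
def grasp(x,y,yaw):
    q=quat(yaw);bot.set_gripper(.82,80)
    bot.move_pose([x,y,.09],q)
    hit=bot.move_linear([x,y,.011],speed=.12,until_force=15)
    bot.set_gripper(0.,80)
    print("grasp hit",hit,"w",bot.read_gripper_width(),bot.read_position().round(4),"t",bot.read_clock())
def test(x,y,yaw,z=.17):
    f0=bot.read_ft_force()
    bot.move_linear([x,y,z],speed=.15)
    out=[]
    ax=np.array([-np.sin(yaw),np.cos(yaw),0])
    for t in(.35,-.35,.35):
        bot.move_pose([x,y,z],quat(yaw,False,t));bot.wait(.35)
        bot.move_pose([x,y,z],quat(yaw));bot.wait(.3)
        m=np.mean([bot.read_moment() for _ in range(3)],0);f=bot.read_ft_force()
        out.append(m@ax);print("tilt",t,"m",m.round(3),"m.ax",round(m@ax,4),"f",f.round(2),"w",bot.read_gripper_width(),"t",bot.read_clock())
    return out
def putback(x,y,yaw):
    bot.move_linear([x,y,.03],speed=.15)
    hit=bot.move_linear([x,y,.009],speed=.05,until_force=4)
    print("put",hit,bot.read_position().round(4))
    bot.set_gripper(.82);bot.move_linear([x,y,.09],speed=.15)
    print("t",bot.read_clock())
E
python3 - <<'E'
from h import *
A=(.461,-.2415,.465)
grasp(*A)
test(*A)
im=bot.camera("side");cv2.imwrite("pics/d.png",im[:,:,::-1])
E
```

```text
grasp hit False w 0.003015874704122887 [ 0.4619 -0.2418  0.0123] t 5.5
tilt 0.35 m [-0.013  0.038  0.05 ] m.ax 0.0399 f [ 0.54 -0.62  0.04] w 0.0007560751409480614 t 8.0917
tilt -0.35 m [-0.048 -0.037 -0.004] m.ax -0.0114 f [ 0.21 -0.01 -0.34] w -0.0012456547147284922 t 9.575
tilt 0.35 m [-0.031 -0.056  0.007] m.ax -0.0358 f [-0.02 -0.93  0.18] w 0.003002138823525304 t 10.9583
```

View pics/d.png

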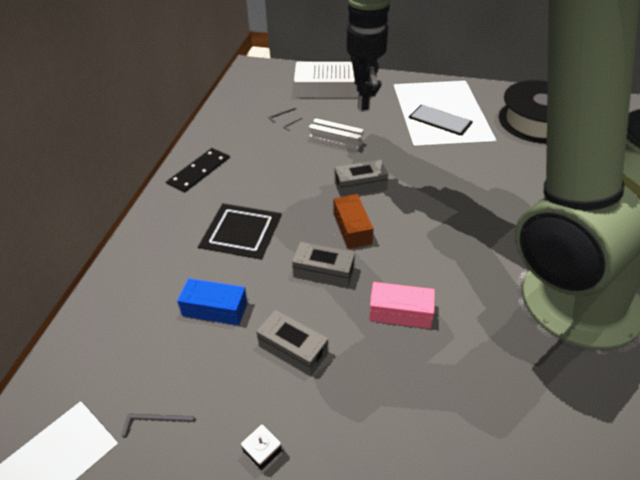

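Run:
```python
from h import *
P=bot.read_position();print(P,bot.read_tool_rot(),proj("side",[P]),proj("scene",[P]),bot.read_joint_positions())
im=bot.camera("scene");cv2.imwrite("pics/e.png",im[:,:,::-1])
pos,q=P,bot.read_tool_rot()
im=bot.camera("wrist")[:,:,::-1].copy();draw(im,wproj(box(.461,-.2415,.465),pos,q));cv2.circle(im,tuple(map(int,wproj([P],pos,q)[0])),4,(0,0,255),1)
cv2.imwrite("pics/ew.png",im);print(bot.read_clock())
```

```text
[ 0.46167473 -0.24091037  0.16942559] [ 0.37125778 -0.37042456 -0.60203839  0.60208229] [[362.02256187 123.42913801]] [[227.17665629 253.56441386]] [-6.22663882e-01  2.94630158e-01 -3.12477825e-01  9.64859377e-01
 -1.45042819e-04 -1.08932512e+00]
11.1083
```

View pics/ew.png

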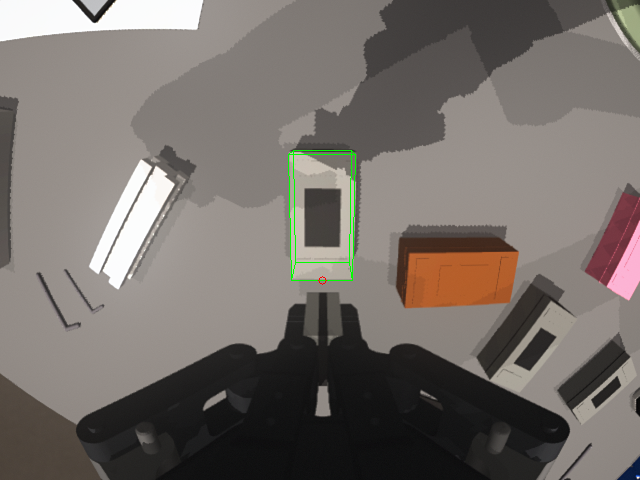

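View pics/e.png

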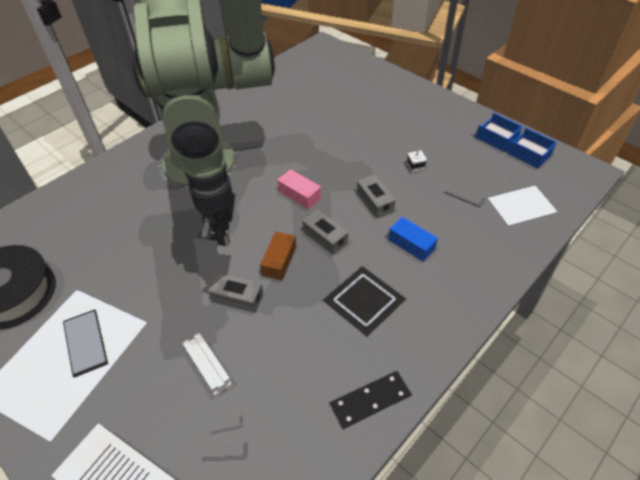

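Run:
```python
from h import *
P=np.array([.46167,-.24091,.16943])
o=[]
for f,c,(x,y,w,h) in(("pics/e.png","scene",(160,150,130,165)),("pics/d.png","side",(300,0,130,200))):
    im=cv2.imread(f)
    im=cv2.resize(im[y:y+h,x:x+w],None,fx=3,fy=3,interpolation=cv2.INTER_CUBIC)
    for dz in(0,.02,.04):
        u=(proj(c,[P+[0,0,dz]])[0]-[x,y]+.5)*3;cv2.circle(im,tuple(map(int,u)),3,(0,0,255),-1)
    draw(im,(proj(c,box(.461,-.2415,.465))-[x,y]+.5)*3)
    o.append(cv2.copyMakeBorder(im,0,600-im.shape[0],0,0,0))
cv2.imwrite("pics/ez.png",np.hstack(o))
```

```text
(no output)
```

View pics/ez.png

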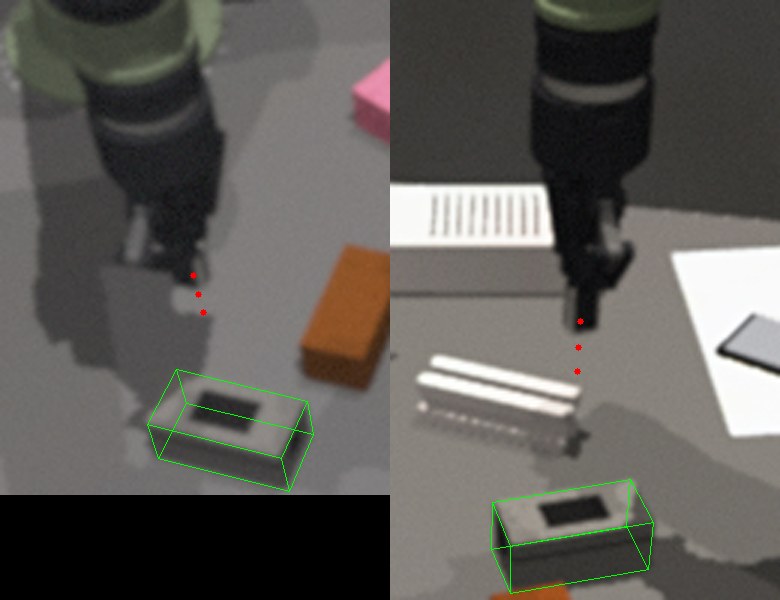

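Run:
```python
from h import *
q=quat(.465)
bot.move_pose([.37,-.31,.06],q)
print(bot.read_position())
h=bot.move_linear([.37,-.31,-.045],speed=.06,until_force=4)
print(h,bot.read_position(),bot.read_ft_force(),bot.read_clock())
im=bot.camera("side");cv2.imwrite("pics/f.png",im[60:260,260:460,::-1])
bot.move_linear([.37,-.31,.05],speed=.2)
```

```text
[ 0.37091756 -0.31040259  0.06063135]
True [ 0.36980514 -0.30979075 -0.03376493] [-1.28984083  1.28068606  9.50371342] 13.1833
```

View pics/f.png

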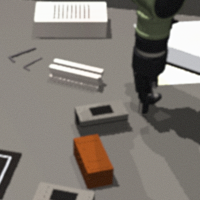

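```bash
sed -i 's/\[x,y,.09\]/[x,y,.055]/g; s/\[x,y,.011\],speed=.12/[x,y,-.026],speed=.12/; s/z=.17/z=.12/; s/\[x,y,.03\],speed/[x,y,-.01],speed/; s/\[x,y,.009\],speed=.05/[x,y,-.030],speed=.05/' h.py; tail -35 h.py
python3 - <<'E'
from h import *
A=(.461,-.2415,.465)
grasp(*A)
w=bot.read_gripper_width()
if w>.3: test(*A)
im=bot.camera("side");cv2.imwrite("pics/g.png",im[:,:,::-1])
E
```

```text
def quat(yaw,flip=False,tilt=0.):
    s,c=np.sin(yaw),np.cos(yaw);x=np.array([-s,c,0]);y=np.array([0,0,-1.])
    if flip:x=-x
    M=np.c_[x,y,np.cross(x,y)]
    # tilt about case y axis
    M=R.from_rotvec(tilt*np.array([-s,c,0])).as_matrix()@M
    q=R.from_matrix(M).as_quat();return q[[3,0,1,2]]
def wproj(P,pos,q):
    k=bot.calibration("wrist");M=R.from_quat(np.r_[q[1:],q[0]]).as_matrix()
    T=np.eye(4);T[:3,:3]=M;T[:3,3]=pos;T=T@k["hand_eye"]
    p=(np.asarray(P)-T[:3,3])@T[:3,:3];th=np.arctan2(np.hypot(p[:,0],p[:,1]),p[:,2]);ph=np.arctan2(p[:,1],p[:,0])
    m=k["mtx"];return np.c_[m[0,0]*th*np.cos(ph)+m[0,2],m[1,1]*th*np.sin(ph)+m[1,2]]
def grasp(x,y,yaw):
    q=quat(yaw);bot.set_gripper(.82,80)
    bot.move_pose([x,y,.055],q)
    hit=bot.move_linear([x,y,-.026],speed=.12,until_force=15)
    bot.set_gripper(0.,80)
    print("grasp hit",hit,"w",bot.read_gripper_width(),bot.read_position().round(4),"t",bot.read_clock())
def test(x,y,yaw,z=.12):
    f0=bot.read_ft_force()
    bot.move_linear([x,y,z],speed=.15)
    out=[]
    ax=np.array([-np.sin(yaw),np.cos(yaw),0])
    for t in(.3
[... 311 characters left out ...]
ead_gripper_width(),"t",bot.read_clock())
    return out
def putback(x,y,yaw):
    bot.move_linear([x,y,-.01],speed=.15)
    hit=bot.move_linear([x,y,-.030],speed=.05,until_force=4)
    print("put",hit,bot.read_position().round(4))
    bot.set_gripper(.82);bot.move_linear([x,y,.055],speed=.15)
    print("t",bot.read_clock())
grasp hit False w 0.6232478813489264 [ 0.4618 -0.2419 -0.0248] t 16.1167
tilt 0.35 m [ 0.04  -0.026 -0.008] m.ax -0.0408 f [ 0.25  0.38 -7.21] w 0.620383943477467 t 18.625
tilt -0.35 m [-0.021  0.043  0.052] m.ax 0.0473 f [-0.39 -0.51 -7.74] w 0.6193192700282003 t 20.1083
tilt 0.35 m [ 0.043 -0.049  0.018] m.ax -0.0629 f [-0.66 -0.   -7.77] w 0.6209334416490742 t 21.4917
```

View pics/g.png

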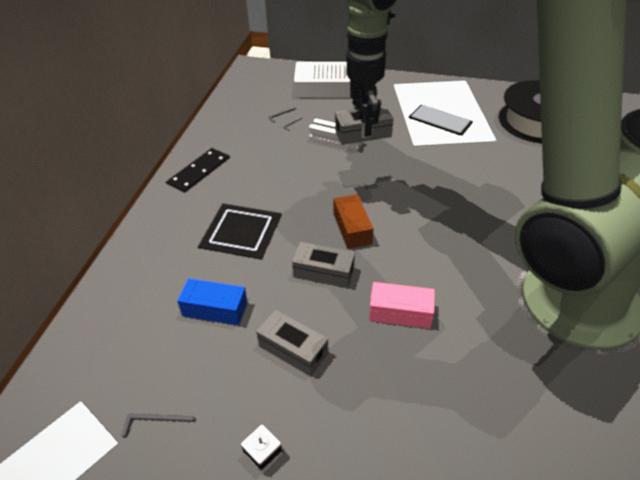

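```bash
cat >> h.py <<'E'
def meas(yaw,n=20,dt=.02):
    ax=np.array([-np.sin(yaw),np.cos(yaw),0]);a=[]
    for _ in range(n): a.append(bot.read_moment()@ax);bot.wait(dt)
    return np.array(a)
E
python3 - <<'E'
from h import *
A=(.461,-.2415,.465);x,y,yaw=A
t=bot.read_clock();r=[bot.read_moment().round(3).tolist() for _ in range(3)];print(r,bot.read_clock()-t)
a=meas(yaw);print("after +",a.mean().round(4),a.std().round(4),bot.read_clock())
for s in(-.35,.35):
    bot.move_pose([x,y,.12],quat(yaw,False,s));bot.wait(.35);bot.move_pose([x,y,.12],quat(yaw));bot.wait(.2)
    a=meas(yaw);print(s,a.mean().round(4),a.std().round(4),bot.read_clock())
E
```

```text
[[0.026, -0.033, -0.049], [0.026, -0.033, -0.049], [0.026, -0.033, -0.049]] 0.0
after + -0.014 0.0292 21.875
-0.35 0.0007 0.0291 23.5917
0.35 -0.0142 0.0258 25.2083
```

```bash
cat >> h.py <<'E'
def test2(x,y,yaw,z=.12):
    bot.move_linear([x,y,z],speed=.2)
    for s in(-.4,.4):
        bot.move_pose([x,y,z],quat(yaw,False,s));bot.wait(.35);b=meas(yaw,12)
        bot.move_pose([x,y,z],quat(yaw));bot.wait(.15)
        a=meas(yaw);print(s,"tilted",b.mean().round(4),"level",a.mean().round(4),a.std().round(4),bot.read_ft_force().round(2),bot.read_clock())
E
python3 - <<'E'
from h import *
A=(.461,-.2415,.465)
putback(*A)
print(bot.read_position())
p=np.load("c0.npy")[1]
bot.move_pose([p[0],p[1],.14],quat(p[2]))
pos,q=bot.read_position(),bot.read_tool_rot()
im=bot.camera("wrist")[:,:,::-1].copy()
for t in[A,*np.load("c0.npy")[1:]]: draw(im,wproj(box(*t),pos,q))
cv2.imwrite("pics/h.png",im);print(bot.read_clock())
cv2.imwrite("pics/hs.png",bot.camera("side")[:,:,::-1])
E
```

```text
put True [ 0.4621 -0.2422 -0.0252]
t 27.5917
[ 0.46064127 -0.24124307  0.05450286]
28.7667
```

View pics/h.png

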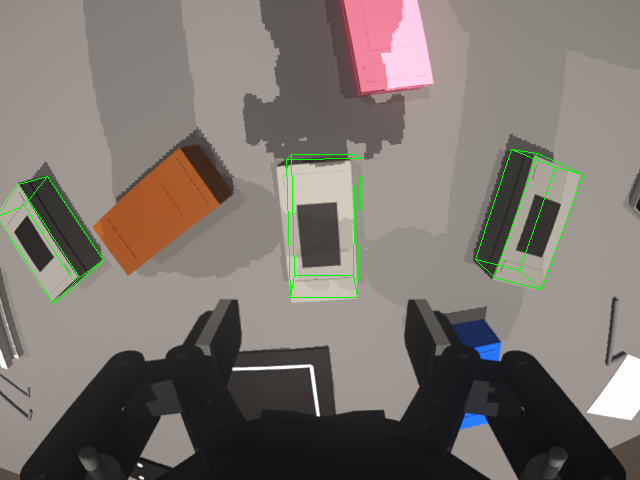

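View pics/hs.png

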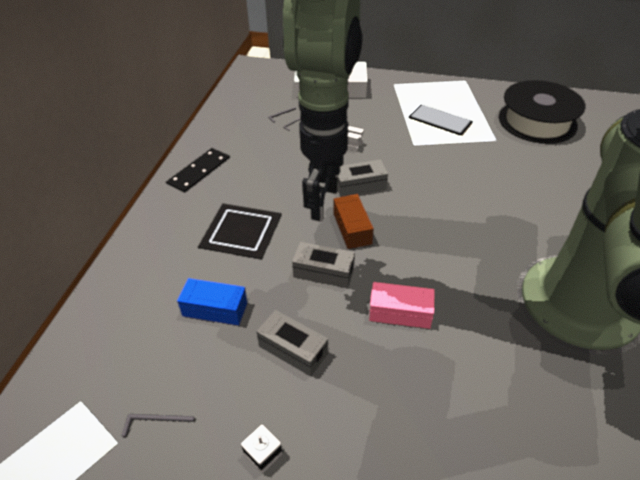

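Run:
```python
from h import *
B=(.481,.0345,-.045)
grasp(*B)
if bot.read_gripper_width()>.4: test2(*B)
```

```text
grasp hit False w 0.6161533350111021 [ 0.4822  0.0341 -0.0247] t 30.5833
-0.4 tilted 0.7962 level -0.0183 0.0322 [-0.42  0.08 -5.95] 33.7167
0.4 tilted -0.7708 level 0.052 0.0367 [-0.03  0.65 -6.25] 35.8667
```

Run:
```python
from h import *
x,y,yaw=(.481,.0345,-.045)
for s in(-.3,.3):
    bot.move_pose([x,y,.12],quat(yaw,False,s));bot.wait(.3)
    bot.move_pose([x,y,.12],quat(yaw));bot.wait(.15)
    a=meas(yaw,45);print(s,a[:22].mean().round(4),a[22:].mean().round(4),a.std().round(4),bot.read_clock())
```

```text
-0.3 -0.0082 0.0039 0.0391 38.0333
0.3 0.3211 0.0084 0.508 40.15
```

Run:
```python
from h import *
x,y,yaw=(.481,.0345,-.045)
print(bot.read_position(),bot.read_gripper_width(),bot.read_ft_force())
im=bot.camera("side");cv2.imwrite("pics/i.png",im[:,:,::-1])
for s in(-.12,.12):
    bot.move_pose([x,y,.12],quat(yaw,False,s));bot.wait(.3)
    a=meas(yaw,40);print(s,np.median(a).round(4),a.mean().round(4),a.std().round(4),bot.read_clock());print(a.round(2).tolist())
```

```text
[0.48099949 0.03450136 0.12003896] 0.6210749070326808 [ 0.24721355  0.18063709 -5.9209317 ]
-0.12 0.4981 0.3843 2.4195 41.4417
[-1.84, -0.71, 1.95, 3.52, 3.4, 1.58, -0.77, -2.86, -3.16, -1.6, 1.02, 3.11, 3.63, 2.46, 0.05, -2.36, -3.29, -2.36, -0.19, 2.38, 3.64, 3.15, 1.11, -1.48, -3.06, -2.92, -1.33, 1.43, 3.27, 3.55, 2.21, -0.4, -2.57, -3.16, -2.18, 0.23, 2.62, 3.57, 2.96, 0.77]
0.12 -0.1561 -0.1794 2.4261 42.8083
[0.02, 2.48, 3.26, 1.99, -0.83, -3.04, -3.55, -2.04, 0.67, 2.89, 3.14, 1.41, -1.47, -3.34, -3.37, -1.51, 1.34, 3.1, 2.84, 0.83, -1.92, -3.6, -3.11, -0.9, 1.78, 3.18, 2.57, 0.23, -2.42, -3.6, -2.81, -0.33, 2.31, 3.24, 2.25, -0.34, -2.74, -3.65, -2.42, 0.3]
```

View pics/i.png

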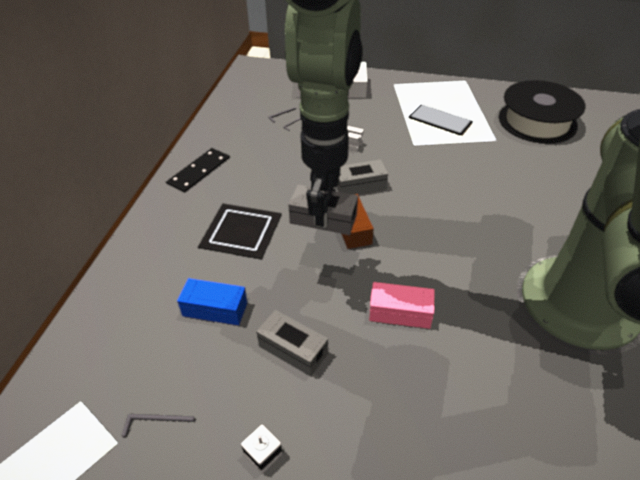

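Run:
```python
import numpy as np
from scipy.optimize import least_squares
D=[[-1.84, -0.71, 1.95, 3.52, 3.4, 1.58, -0.77, -2.86, -3.16, -1.6, 1.02, 3.11, 3.63, 2.46, 0.05, -2.36, -3.29, -2.36, -0.19, 2.38, 3.64, 3.15, 1.11, -1.48, -3.06, -2.92, -1.33, 1.43, 3.27, 3.55, 2.21, -0.4, -2.57, -3.16, -2.18, 0.23, 2.62, 3.57, 2.96, 0.77],
[0.02, 2.48, 3.26, 1.99, -0.83, -3.04, -3.55, -2.04, 0.67, 2.89, 3.14, 1.41, -1.47, -3.34, -3.37, -1.51, 1.34, 3.1, 2.84, 0.83, -1.92, -3.6, -3.11, -0.9, 1.78, 3.18, 2.57, 0.23, -2.42, -3.6, -2.81, -0.33, 2.31, 3.24, 2.25, -0.34, -2.74, -3.65, -2.42, 0.3]]
for d in D:
    d=np.array(d[3:]);t=np.arange(len(d))
    b=None
    for p in(7.5,8,8.5):
        f=lambda q:q[0]+q[1]*np.sin(2*np.pi*t/q[3])+q[2]*np.cos(2*np.pi*t/q[3])+q[4]*np.sin(4*np.pi*t/q[3])+q[5]*np.cos(4*np.pi*t/q[3])-d
        s=least_squares(f,[0,2,2,p,0,0])
        if b is None or s.cost<b.cost:b=s
    print(b.x.round(3),b.cost,np.abs(b.fun).max())
```

```text
[ 0.225  1.066  3.318  8.418 -0.018 -0.009] 0.08622907768740022 0.20573808875189803
[-1.850e-01 -2.804e+00  2.059e+00  7.789e+00 -2.000e-03 -5.000e-03] 0.04232500969129357 0.1217477233108839
```

```bash
cat >> h.py <<'E'
def fit(d):
    t=np.arange(len(d));b=None
    for p in np.arange(5,14,.5):
        s=least_squares(lambda q:q[0]+q[1]*np.sin(2*np.pi*t/q[3])+q[2]*np.cos(2*np.pi*t/q[3])-d,[0,.1,.1,p],loss="soft_l1",f_scale=.1)
        if b is None or s.cost<b.cost:b=s
    return b.x[0].round(4),np.hypot(*b.x[1:3]).round(3),b.fun.std().round(3)
E
python3 - <<'E'
from h import *
x,y,yaw=(.481,.0345,-.045)
D={}
for s in(-.4,.4):
    bot.move_pose([x,y,.12],quat(yaw,False,s));bot.wait(.25)
    a=meas(yaw,22);bot.move_pose([x,y,.12],quat(yaw));bot.wait(.2)
    b=meas(yaw,28)
    D[f"{s}"]=np.r_[a,b]
    for k in(a,b): print(s,np.median(k).round(4),k.mean().round(4),k.std().round(3),fit(k),bot.read_clock())
    print(bot.read_ft_force().round(2),bot.read_position().round(4))
np.savez("D.npz",**D)
E
```

```text
-0.4 1.2498 0.8267 2.422 (np.float64(0.8074), np.float64(3.449), np.float64(0.047)) 45.4333
-0.4 -0.0316 -0.0235 0.03 (np.float64(-0.0236), np.float64(0.02), np.float64(0.026)) 45.4333
[-0.68 -0.03 -5.43] [0.481  0.0345 0.12  ]
0.4 -0.6779 -0.7686 2.431 (np.float64(-0.7611), np.float64(3.434), np.float64(0.044)) 47.8333
0.4 0.0245 0.0277 0.025 (np.float64(0.028), np.float64(0.021), np.float64(0.02)) 47.8333
[-0.89  1.71 -5.73] [0.481  0.0345 0.1199]
```

Run:
```python
from h import *
bot.move_linear([.686,-.048,.125],speed=.13)
bot.wait(.5)
print(bot.read_position(),bot.read_gripper_width(),bot.read_ft_force(),bot.read_joint_vel().round(3),bot.read_clock())
for c in("scene","side"):
    im=bot.camera(c)[:,:,::-1].copy();cv2.imwrite(f"pics/j_{c}.png",im)
    print(c,[(np.round(d["bbox"]).tolist(),round(d["confidence"],2)) for d in bot.search_frame(c,"mat")],proj(c,[[.686,-.048,.004]]),proj(c,box(.461,-.2415,.465)).round().min(0),proj(c,box(.461,-.2415,.465)).max(0).round())
```

```text
[ 0.68599755 -0.04799335  0.12503908] 0.6214695016958698 [ 0.76462914 -0.13023143 -5.65071321] [ 0.     0.002  0.001 -0.001 -0.    -0.   ] 50.1833
scene [([321.0, 269.0, 87.0, 72.0], 0.75), ([182.0, 338.0, 50.0, 60.0], 0.74)] [[364.0071334  300.67237895]] [208. 273.] [264. 313.]
side [([200.0, 201.0, 80.0, 58.0], 0.61)] [[239.56873631 227.30693324]] [333. 159.] [387. 197.]
```

View pics/j_scene.png

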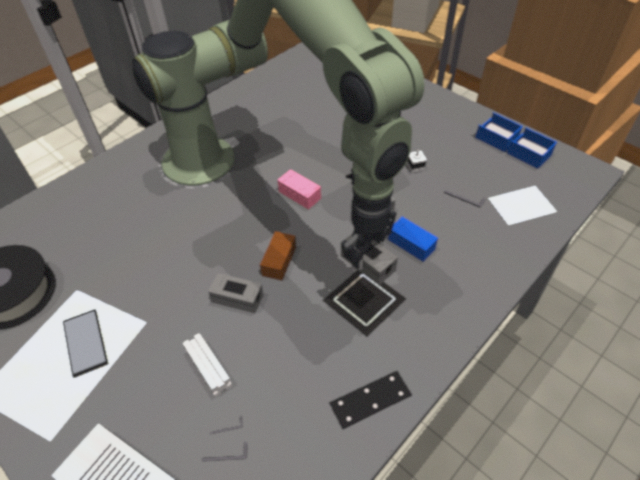

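View pics/j_side.png

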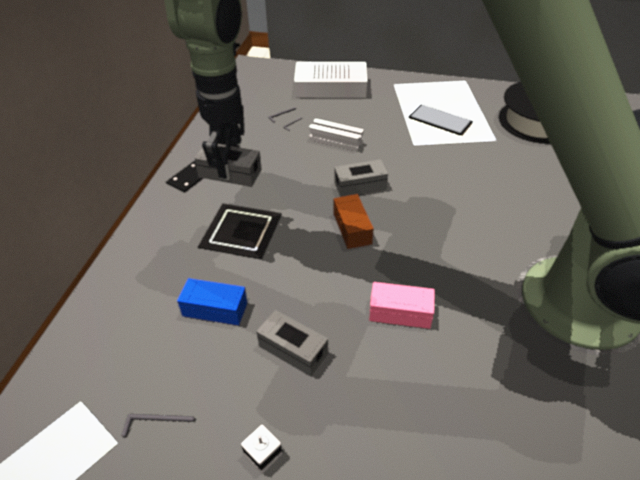

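Run:
```python
from h import *
x,y,yaw=(.686,-.048,-.045)
print(proj("side",[[x,y,.173]]),proj("scene",[[x,y,.173]]))
o=[]
for s in(-.1,.1):
    bot.move_pose([x,y,.125],quat(yaw,False,s));bot.wait(.25)
    a=meas(yaw,45);o.append(fit(a));print(s,o[-1])
print("diff",o[1][0]-o[0][0],bot.read_clock())
bot.move_pose([x,y,.125],quat(yaw));bot.wait(.4)
print(bot.read_position(),bot.read_tool_rot(),quat(yaw),bot.read_gripper_width(),bot.read_ft_force(),bot.read_joint_vel().round(3),bot.read_clock())
```

```text
[[229.18622976 164.03642741]] [[367.43743544 255.90175924]]
-0.1 (np.float64(0.1732), np.float64(3.434), np.float64(0.061))
0.1 (np.float64(-0.1413), np.float64(0.014), np.float64(0.029))
diff -0.3145 53.0833
[ 0.68650589 -0.04806495  0.12480332] [ 0.51117993 -0.51105645 -0.48856719  0.48869057] [-0.51112249  0.51112249  0.48862439 -0.48862439] 0.6159957852759324 [ 0.16863732 -0.77061326 -5.59740293] [ 0.001 -0.004 -0.012 -0.003  0.    -0.   ] 53.7667
```

The tilt check gave −0.315 N m. I had predicted −0.322 for a case with a loose ball and −0.402 for a silent one, so this case rattles. It is level and over the mat, so I'm handing in.

Run:
```python
from h import *
bot.wait(.3);print(bot.read_joint_vel().round(3),bot.read_position(),bot.read_clock())
bot.close_job()
```

```text
[-0.001 -0.001 -0.001 -0.001 -0.001 -0.001] [ 0.68600226 -0.04801289  0.1249689 ] 54.0667
the job is handed in; nothing more can be done
```

I identified the middle case as the one with the ball. It is held level and still over the mat, with its underside about 15 cm up, and I handed the job in at about 54 s.

**What I did:**
- **Right-hand case:** I lifted it and tilted it end to end. Its moment showed no shift of the kind a ball would give (−0.015 N m, where about +0.107 was expected). I set it back down, and the side picture showed it where it had stood.
- **Middle case:** I lifted and tilted it the same way, then carried it to the mat.
- **Left-hand case:** I never touched it, so it is silent only by elimination.

**How sure the rattle is:**
- **Tilted holds:** Readings at ±0.12 and ±0.4 rad gave a moment shift of 0.102 N m, close to the 0.107 expected. A last ±0.1 rad check over the mat gave −0.315 N m, against predictions of −0.322 for a loose ball and −0.402 for a silent case.
- **Level readings disagreed:** After tilting each way they shifted by 0.070, about 0.004 and 0.052 N m, all below 0.107. I assumed the ball rolled part of the way back as the case levelled.
- **Noise:** Several of the middle case's tilted readings swung by about 3.4 N m, so I fitted that swing out to get the averages.

**Problem on the way:** The first grasp closed above the right-hand case because the real fingertips sit about 34 mm short of the reported TCP. I confirmed this by touching the bench and allowed for it after that. No case was disturbed, judging by the pictures.

**Last checks:** The arm was still and the gripper held the case at the expected width, at (0.686, −0.048). In pictures taken just before the last tilt check, the case sat over the mat and nothing else looked moved.

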